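# Close up the tea tray: hook in the drain grate and latch the sprung bar over it

## Task

Put the slatted drain grate back into the tea tray: hook one of its long edges under the fixed lip on the tray's far side, then lower the other edge until the grate lies flat on its ledges, and let go of it. Then swing the sprung steel bar down over the grate's near edge against its spring, and hold it down while you slide its bolt fully out under the keeper, so that the bar stays shut by itself when you let go. Leave the solid board and the teaware where they stand.

Things in the scene. Friction and masses are not known exactly. Their poses are not given: they have to be found in the camera images.
- tray: Fixed dark wooden tray, 150 mm in x by 172 mm in y. Origin: centre of its underside; x points to the far side (the lip), z up. Open well x -63..63, y -74..74 mm; two ledges along its left and right sides, top at z 16 mm, carry the grate. Near and side walls 12 mm thick, top at z 26 mm. The bar's hinge stands outside the left wall (+y), the keeper outside the right wall (-y).
- lip (a point): Middle of the free edge of the lip on the tray's far wall, at its underside: tray x 49, y 0, z 35 mm. The lip is 6 mm thick and overhangs the well from x 49 to 63 mm over its full width; the gap from ledge to lip is 19 mm high. Axes as the tray's.
- grate: Loose slatted wooden grate, 120 mm in x, 140 in y, 10 thick, 0.2 to 0.45 kg, lying flat. Origin: centre of its underside, z up. Lift bar on its middle: 16 mm wide in x, 70 long in y, z 10 to 46. Either 140 mm edge may go under the lip. Seated: origin at tray x 0, y 0, z 16 mm, x parallel to the tray's x. It cannot go in level; 0.3 rad of tilt, far edge low, lets it hook.
- bar (a joint): Angle of the steel bar (166 x 20 x 8 mm) about its hinge, which runs along the tray's x: 0 = flat over the near edge of the grate, 2 mm clear of it; grows as it lifts. Range -0.02 to 1.6. A torsion spring holds it upright at 1.6, outside the left wall. Closing takes about 2 N at the bolt handle at first, 7 N when flat; let go unlatched, it flies up.
- bolt (a joint): Slide of the steel bolt along the bar, m: 0 = back towards the hinge, 0.022 = fully out, away from it. Friction 2.5 N: it stays where left; may start partly out. Bring the bar down with it under 0.005, or its nose lands on the keeper; then, the bar held at 0 or just below, slide it out: the nose (10 mm round) goes under the keeper, 1.5 mm clear at 0.
- hinge (a point): Point on the bar's hinge axis, in the middle of the bar's width: tray x -62, y +98, z 32 mm. Its axes are those of the tray.
- bolt_handle (a point): Grasp point on the bolt's handle: a level round rod, 13 mm thick, parallel to the hinge, sticking out 60 mm from the bolt's axis towards the tray's -x (near side); this point is 40 mm out. From the hinge it lies 150 mm along the bar with the bolt back (172 fully out), 11 mm above the bar's middle plane. Bar shut, bolt back: tray x -102, y -52, z 43 mm.
- bolt_nose (a point): Tip of the bolt's nose, on its axis: 176 mm along the bar from the hinge with the bolt back, 198 mm fully out, always 26 mm further than the handle. The round handle turns in the fingers as the bar swings and may creep up in them by 10 mm: watch the bar's angle and press on until it is flat.
- keeper (a point): Centre of the keeper's underside: a steel bridge 40 mm (x) by 20 mm (y) by 6 mm on two posts beside the tray's right wall, at tray x -62, y -96, z 49.5 mm; it is open to +y, where the bolt enters.
- board: Bystander: solid dark wooden board without slats, 95 by 130 by 10 mm, with a lift bar like the grate's. Loose; must stay where it stands. Origin: centre of its underside, z up.
- cup1: Bystander: brown clay tea cup, 74 mm wide, 48 mm high. Loose; must stay where it stands. Origin: centre of its underside, z up.
- cup2: Bystander: the same kind of clay cup. Loose; must stay where it stands. Origin: centre of its underside, z up.
- pitcher: Bystander: glass pitcher, 76 mm wide, 115 mm high. Loose; must stay where it stands. Origin: centre of its underside, z up.
- teapot: Bystander: brown clay teapot, 110 mm wide (165 mm over spout and handle), 97 mm high. Loose; must stay where it stands. Origin: centre of its underside, z up.
- strainer: Bystander: small steel bowl, 72 mm wide, 40 mm high. Loose; must stay where it stands. Origin: centre of its underside, z up.
- vase: Bystander: small vase with flowers, 70 mm wide, 120 mm high. Loose; must stay where it stands. Origin: centre of its underside, z up.
There are look-alikes about, which are no part of the job. What is shaped like the grate but pink or red is not meant.

How it is judged:
By the outcome, as a careful person would: the job done as asked, in the order asked, and still so for the second after the job is handed in, with the robot touching nothing.
It also fails if it takes over 67 s, if anything falls off the work surface, if the arm or the gripper's body presses on something with over 40 N, if the wrist force passes 120 N, or if a joint passes its speed limit or range.

## Robot

A 7-joint arm with a two-finger parallel gripper is mounted at the origin on the work surface. World frame = base frame: x ahead of the robot, y to its left, z up, the work surface at z = 0. Lengths are in m, angles in degrees, forces in N, time in s.
With the tool pointing down it reaches from about 0.4 to 0.85 m from the base axis. Payload 10.4 kg.
Tool frame: the origin (TCP) lies on the centre line of the jaws, within the pads' length; the fingertips stand 25 mm ahead of it and the grasp point (between the pads) lies 6 mm ahead of it; z points along the fingers, y is the line along which they close (so a half turn about z gives the same grasp; the last joint's range is limited). The gripper opens to 85 mm and grips with 20 to 120 N. Pads are 22 mm wide; open, the fingers measure 114 mm over their backs; the gripper's body (76 mm by 85 mm) begins 54 mm behind the grasp point. The pads swing forward as they close: fully open they stand 13 mm farther back than shut.
Start: joints at [64.481, 19.034, -3.707, 83.658, 1.238, 77.344, -5.071], TCP at [0.256, -0.57, 0.256] pointing down, gripper open.
Joint ranges: [-148.97, 148.97], [-28.65, 121.19], [-84.17, 76.75], [9.2, 138.47], [-72.65, 252.65], [3.7, 117.97], [-149.18, 149.18]. Speed limits (degrees/s): [127.2, 127.2, 159.86, 159.86, 180, 180, 180].

## Interface

Orientations are given as [roll, pitch, yaw] about the fixed x, y, z axes, in that order (R = Rz(yaw) Ry(pitch) Rx(roll)).
In Python, from workcell import manip, optics gives the robot as it stands. The module is installed in compiled form; this text tells all that it offers.
- The arm moves only by the tool carry_out, never from a script. Its argument "series" is a list of rows, each a list of 5 numbers: the opening, from 0 (shut) to 1 (fully open), then the shift along the tool's x, y, z as a fraction of full scale, then the turn about the tool's z as a fraction of full scale. A call has 1 to 20 rows; each row is the pose to reach, as a shift and turn from the pose commanded when the call began, along the tool's axes at that moment; what a row does not reach only later rows make up. Full scale, the value 1, is 20 cm for a shift and pi/4 rad for a turn. A row lasts 1/12 s, in which the tool goes at most 41.7 mm and 7.16 degrees, less where a joint would pass 70% of its speed; a pose out of reach is approached as far as the arm can. A call with a number of a shift or a turn outside -1 to 1 is refused whole. A call with a gripper value outside its range is refused whole. The fingers move at their own pace and stop on an object; the grip force is fixed at half the most. Time passes only in rows, so rows that repeat a pose let the fingers close. It gives the time, the measured TCP pose, the force, the opening and the grip force at its end, in the units of the state.
- manip.read_state(): the state, without advancing time (a new reading comes with each control period).
- optics.get_image(name): name is "scene" or "side" or "wrist"; returns a dict with "color" (420x560x3 uint8, red, green, blue), "mtx" (3x3 intrinsics, pixels), "distortion" ([k1, k2, p1, p2, k3] as OpenCV has them; the pictures are not rectified), "xyz" and "orientation" of the camera in the world; the wrist camera has in their place "tool_from_camera" (4x4, takes a point from camera to tool coordinates, whose origin is the TCP and whose axes are the flange's). Camera axes: x right, y up, looking along -z (the intrinsics and any distortion apply to the point x, -y, -z); pixel columns grow to the right and rows downward; lengths in m; the calibration is good to about 2 mm. A picture is of the moment at which its call begins: read the wrist's pose just before it. There is no depth.
- manip.job_done(): hands the job in; it is judged then, once.
The state is a dict: "time": time; "qpos": joint angles; "joint_vel": joint speeds; "effort": joint torques, N m; "eef_pos": TCP position; "eef_rot": TCP orientation; "force": force on the tool from outside, world axes, zero at the start; "moment": the same for the moment, N m; "width": finger opening in m; "finger_force": force on a finger pad.
Only numpy, scipy, OpenCV 4.12 (cv2) and the standard library are available. Lean on these libraries where they do the work, as an engineer would, in place of code of your own. Each camera call takes 0.05 s, during which the arm holds its last target. There are 200 camera calls.

## Working session

There is one attempt and no reset: what is moved stays moved. The work goes in short steps, Python scripts to look and compute and a tool call to move; the robot and the scene stay as the last step left them, time stands still between calls to the robot, and variables do not carry over. Pictures are saved under pics/ and viewed, at most 10 in all, crops included, and the job is handed in when it is done.

Besides the shell and the picture viewer there is one more tool, called by a JSON object that holds its "api" and its "payload", one argument or row to a line. carry_out: Moves the arm, as the interface text tells. Shift numbers are shares of 20 cm and turn numbers shares of pi/4 rad, none past 1 either way. Its arguments: {"type":"object","properties":{"series":{"type":"array","items":{"type":"array","items":{"type":"number","minimum":-1,"maximum":1}}}},"required":["series"]}

```bash
mkdir -p pics
cat > h.py <<'E'
import numpy as np, cv2, json
from scipy.spatial.transform import Rotation as R
from workcell import manip, optics
def cam(name):
    s=manip.read_state(); d=optics.get_image(name)
    if name=='wrist':
        T=np.eye(4); T[:3,:3]=R.from_euler('xyz',s['eef_rot'],degrees=True).as_matrix(); T[:3,3]=s['eef_pos']
        M=T@np.array(d['tool_from_camera'])
    else:
        M=np.eye(4); o=np.array(d['orientation'])
        M[:3,:3]=o if o.shape==(3,3) else R.from_euler('xyz',o,degrees=True).as_matrix(); M[:3,3]=d['xyz']
    c=dict(M=M.tolist(),K=np.array(d['mtx']).tolist(),D=list(map(float,d['distortion'])))
    return d['color'],c
def snap(name,fn):
    im,c=cam(name); cv2.imwrite(f'pics/{fn}.png',im[:,:,::-1]); json.dump(c,open(f'pics/{fn}.json','w')); return im,c
def load(fn): return json.load(open(f'pics/{fn}.json'))
def ray(c,uv):
    M=np.array(c['M']); p=cv2.undistortPoints(np.array([[uv]],float),np.array(c['K']),np.array(c['D']))[0,0]
    v=M[:3,:3]@np.array([p[0],-p[1],-1]); return M[:3,3],v/np.linalg.norm(v)
def onz(c,uv,z):
    o,v=ray(c,uv); return o+v*(z-o[2])/v[2]
def tri(*cu):
    A=np.zeros((3,3));b=np.zeros(3);L=[]
    for c,uv in cu:
        o,v=ray(c,uv);P=np.eye(3)-np.outer(v,v);A+=P;b+=P@o;L.append((o,P))
    x=np.linalg.solve(A,b); return x,[np.linalg.norm(P@(x-o)) for o,P in L]
def proj(c,X):
    M=np.array(c['M']);p=(np.atleast_2d(X)-M[:3,3])@M[:3,:3]; p=p*[1,-1,-1]
    return cv2.projectPoints(p,np.zeros(3),np.zeros(3),np.array(c['K']),np.array(c['D']))[0][:,0]
E
python3 - <<'E'
from h import *
a,c=snap('scene','scene0');b,c2=snap('side','side0')
for x in(c,c2): print(np.round(np.array(x['M']),3).tolist(),np.round(x['K'],1).tolist(),x['D'])
s=manip.read_state(); print(s)
E
```

```text
[[0.75, -0.394, 0.531, 1.279], [0.662, 0.444, -0.604, -0.911], [0.002, 0.805, 0.594, 0.869], [0.0, 0.0, 0.0, 1.0]] [[534.4, 0.0, 276.5], [0.0, 534.4, 214.9], [0.0, 0.0, 1.0]] [0.0622090150315514, 0.0, 0.0, 0.0, 0.0]
[[-0.779, 0.455, -0.431, 0.009], [-0.627, -0.562, 0.54, 0.582], [0.004, 0.691, 0.723, 1.027], [0.0, 0.0, 0.0, 1.0]] [[462.7, 0.0, 272.1], [0.0, 462.7, 212.4], [0.0, 0.0, 1.0]] [-0.07647083533591746, 0.0, 0.0, 0.0, 0.0]
{'time': 0.1, 'qpos': array([64.47960952, 19.06911188, -3.7070107 , 83.70253724,  1.23947076,
       77.34463936, -5.07137543]), 'joint_vel': array([ 0.03619131, -0.03439176,  0.06494158, -0.07754833,  0.02921755,
        0.00640462, -0.00952928]), 'effort': array([ 2.32687242e-03, -6.26747131e+01,  4.99700953e-02, -3.92431033e+01,
        1.65472931e-02,  7.06299194e-03,  6.85346009e-06]), 'eef_pos': array([ 0.25631168, -0.5696735 ,  0.25557603]), 'eef_rot': array([-1.79923803e+02,  5.39057242e-03,  2.42263335e+01]), 'force': array([1.16313188, 0.25977926, 0.71747447]), 'moment': array([0.00060159, 0.00249495, 0.01922957]), 'finger_force': 0.0, 'width': 0.08557301206876247}
```

View pics/scene0.png

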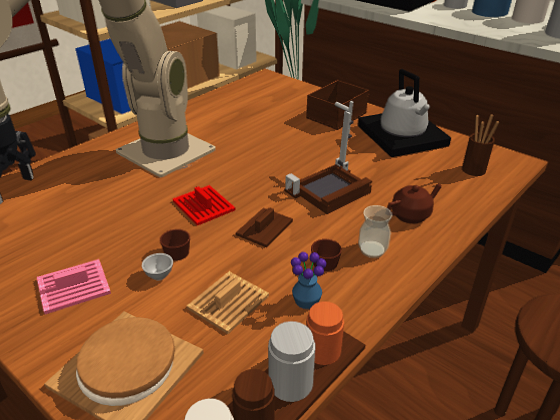

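View pics/side0.png

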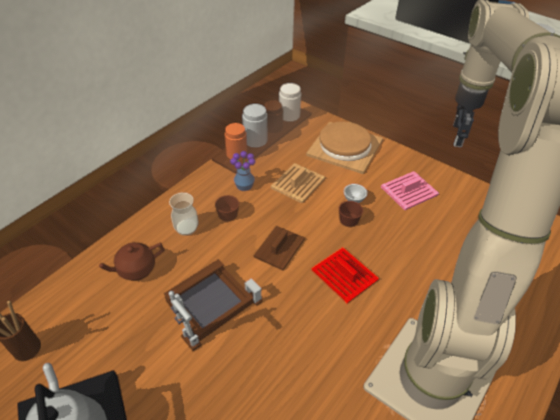

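Scene and side views: the wooden slatted grate is at scene (228,300) and side (299,182). The look-alikes are a red grate (204,203), a pink grate (72,285) and the solid dark board (264,227). The tray is at scene (325,185) and side (212,300). Only the tan slatted one fits. I'll confirm it in one enlarged crop that also covers the tray.

Run:
```python
from h import *
s=cv2.imread('pics/scene0.png');d=cv2.imread('pics/side0.png')
def crop(im,x,y,w=100,h=75): return cv2.resize(im[y:y+h,x:x+w],(400,300),interpolation=cv2.INTER_CUBIC)
a=np.vstack([np.hstack([crop(s,180,260),crop(s,280,135)]),np.hstack([crop(d,250,145),crop(d,163,262)])])
# right top: 280,135 ; right bottom 163,262
cv2.imwrite('pics/comp.png',a)
```

```text
(no output)
```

View pics/comp.png

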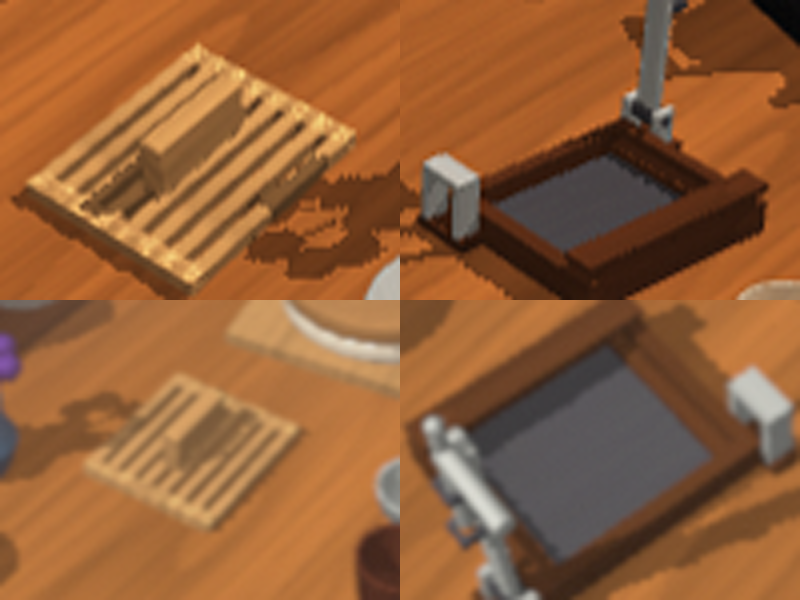

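The tan slatted grate is confirmed, with its lift bar in the middle. The tray's bar stands upright at its hinge corner, and the keeper and lip are both visible. Next I'll triangulate them.

Run:
```python
from h import *
S,D=load('scene0'),load('side0')
sg=lambda u,v:(180+u/4,260+v/4); dg=lambda u,v:(250+u/4,145+(v-300)/4)
st=lambda u,v:(280+(u-400)/4,135+v/4); dt=lambda u,v:(163+(u-400)/4,262+(v-300)/4)
P={}
for n,a,b in [('far-scene',(197,42),(212,525)),('E',(355,135),(88,465)),('near-scene',(192,285),(180,375)),('W',(28,183),(302,430))]:
    x,e=tri((S,sg(*a)),(D,dg(*b)));P[n]=x;print(n,x.round(4),np.round(e,4))
c=sum(P.values())/4;print('centre',c.round(4))
k=list(P.values())
for i in range(4):
    d=k[(i+1)%4]-k[i];print(np.linalg.norm(d).round(4),np.degrees(np.arctan2(d[1],d[0])).round(1))
print('tray')
for n,a,b in [('keeper top',(450,166),(762,388)),('well corner hinge-near',(612,155),(560,562)),('floor corner keeper-near',(497,203),(712,455)),('floor corner lip/hinge',(690,200),(475,440))]:
    x,e=tri((S,st(*a)),(D,dt(*b)));print(n,x.round(4),np.round(e,4))
for n,a,z in [('lip top corner keeper far edge',(600,272),.041),('lip inner keeper',(572,258),.041),('lip inner hinge',(733,172),.041),('lip outer hinge',(767,186),.041)]:
    print(n,onz(S,st(*a),z).round(4))
for n,b,z in [('near keeper outer corner z26',(765,448),.026),('lip outer keeper',(640,308),.041)]: print(n,onz(D,dt(*b),z).round(4))
```

```text
far-scene [ 0.5722 -0.2769  0.0089] [0.0007 0.0007]
E [ 0.6922 -0.2708  0.0066] [0.0013 0.0013]
near-scene [ 0.7018 -0.4081  0.0059] [0.0009 0.0009]
W [ 0.5817 -0.4162  0.0056] [0.0006 0.0006]
centre [ 0.637  -0.343   0.0067]
0.1202 2.9
0.1376 -86.0
0.1203 -176.1
0.1397 93.9
tray
keeper top [0.4665 0.082  0.0579] [0.0002 0.0002]
well corner hinge-near [0.5007 0.2345 0.0101] [0.0013 0.0013]
floor corner keeper-near [0.4793 0.1197 0.0137] [0.0008 0.0008]
floor corner lip/hinge [0.5942 0.2084 0.0239] [0.0058 0.0058]
lip top corner keeper far edge [0.6104 0.0678 0.041 ]
lip inner keeper [0.5862 0.0684 0.041 ]
lip inner hinge [0.6067 0.2313 0.041 ]
lip outer hinge [0.6352 0.2318 0.041 ]
near keeper outer corner z26 [0.4503 0.0997 0.026 ]
lip outer keeper [0.5796 0.0756 0.041 ]
```

```bash
cat >> h.py <<'E'
def go(*targets):
    "world targets (x,y,z,yaw) -> row fractions"
    s=manip.read_state(); y0=s['eef_rot'][2]; p=s['eef_pos']
    Rm=R.from_euler('xyz',s['eef_rot'],degrees=True).as_matrix()
    for t in targets:
        d=Rm.T@(np.array(t[:3])-p)/.2; w=-((t[3]-y0+180)%360-180)/45
        print(np.round(d,3),'turn',round(w,3))
E
python3 - <<'E'
from h import *
print(np.round(optics.get_image('wrist')['tool_from_camera'],3).tolist()); go((.637,-.343,.256,93.7))
E
```

```text
[[0.001, 0.954, 0.3, 0.077], [1.0, -0.001, -0.0, 0.001], [0.0, 0.3, -0.954, -0.118], [0.0, 0.0, 0.0, 1.0]]
[ 2.201e+00 -2.530e-01 -1.000e-03] turn -1.544
```

{"api": "carry_out", "payload": {
  "series": [
    [1,0.2,0,0,-0.15],
    [1,0.4,0,0,-0.3],
    [1,0.6,0,0,-0.45],
    [1,0.8,0,0,-0.6],
    [1,1,0,0,-0.75],
    [1,1,0,0,-0.9],
    [1,1,0,0,-0.9]
  ]
}}

```text
time: 0.73
eef_pos: [0.4416, -0.4855, 0.2556]
eef_rot: [-180.0, -0.1, 65.4]
force: [-0.6, -0.5, 0.8]
width: 0.0851
finger_force: 0.0
```

Run:
```python
from h import *
print(manip.read_state()['eef_pos'],manip.read_state()['eef_rot']);go((.637,-.343,.256,93.7))
```

```text
[ 0.4415904  -0.48552485  0.25563758] [-1.79979061e+02 -9.41690766e-02  6.53685033e+01]
[ 1.055  0.591 -0.   ] turn -0.63
```

{"api": "carry_out", "payload": {
  "series": [
    [1,0.2,0.12,0,-0.15],
    [1,0.4,0.24,0,-0.3],
    [1,0.6,0.36,0,-0.45],
    [1,0.8,0.48,0,-0.6],
    [1,1,0.59,0,-0.63],
    [1,1,0.59,0,-0.63],
    [1,1,0.59,0,-0.63]
  ]
}}

```text
time: 1.32
eef_pos: [0.6346, -0.352, 0.255]
eef_rot: [180.0, -0.2, 93.2]
force: [0.6, 0.2, -0.1]
width: 0.0853
finger_force: 0.0
```

Run:
```python
from h import *
a,c=snap('wrist','w1');cv2.imwrite('pics/w1b.png',cv2.resize(a[:,:,::-1],(800,600)))
print(manip.read_state()['eef_pos'],manip.read_state()['eef_rot'])
```

```text
[ 0.63242132 -0.35514117  0.25529153] [-1.79967945e+02 -8.67634052e-02  9.30750443e+01]
```

View pics/w1b.png

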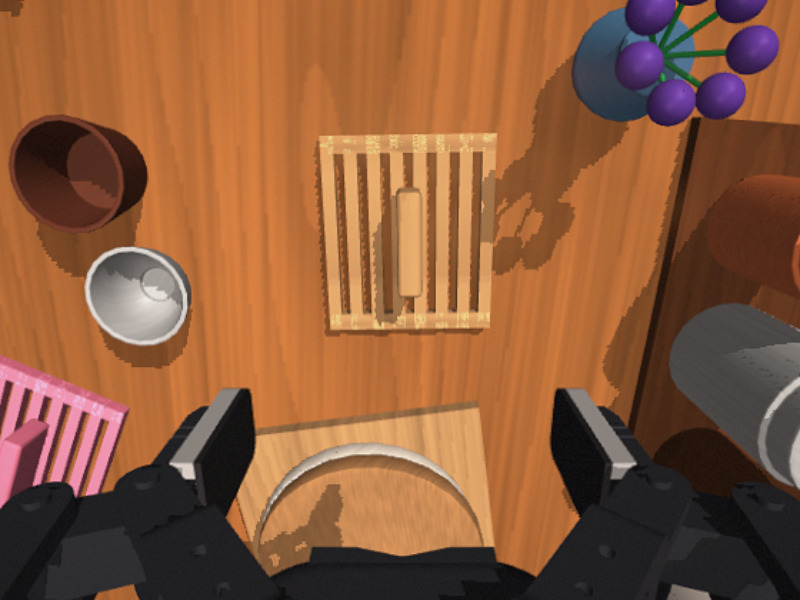

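The wrist view shows the grate's top corners at (320,137), (497,134), (489,328) and (331,330), in 800-pixel coordinates. The lift bar's top runs from (409,190) to (410,296), with the cup, strainer and vase at the sides.

Run:
```python
from h import *
c=load('w1');f=.7
for uv,z in [((320,137),.01),((497,134),.01),((489,328),.01),((331,330),.01),((409,190),.046),((410,296),.046)]:
    print(onz(c,(uv[0]*f,uv[1]*f),z).round(4))
S,D=load('scene0'),load('side0')
# lift-bar top height check: near end corner(comp 151,150)
sg=lambda u,v:(180+u/4,260+v/4)
for uv in [(151,151),(232,80)]: print('bar end scene z46',onz(S,sg(*uv),.046).round(4), tri((S,sg(*uv)),(c,(410*f,296*f) if uv[0]<200 else (409*f,190*f))))
go((.637,-.343,.1,93.7))
```

```text
[ 0.5754 -0.2794  0.01  ]
[ 0.695  -0.2705  0.01  ]
[ 0.7046 -0.4104  0.01  ]
[ 0.5854 -0.4189  0.01  ]
[ 0.6372 -0.3079  0.046 ]
[ 0.6421 -0.3774  0.046 ]
bar end scene z46 [ 0.6463 -0.3804  0.046 ] (array([ 0.64274594, -0.37818966,  0.04207682]), [np.float64(0.0006526866918008182), np.float64(0.0006526866918006947)])
bar end scene z46 [ 0.6401 -0.3128  0.046 ] (array([ 0.63678895, -0.30881514,  0.04107227]), [np.float64(0.0006367713533677465), np.float64(0.0006367713533677482)])
[0.058 0.027 0.777] turn -0.014
```

```bash
python3 -c "
from h import *
go((.640,-.344,.08,94))"
```

```text
[0.052 0.041 0.877] turn -0.021
```

{"api": "carry_out", "payload": {
  "series": [
    [1,0.05,0.04,0.15,-0.02],
    [1,0.05,0.04,0.3,-0.02],
    [1,0.05,0.04,0.5,-0.02],
    [1,0.05,0.04,0.7,-0.02],
    [1,0.05,0.04,0.88,-0.02],
    [1,0.05,0.04,0.88,-0.02],
    [1,0.05,0.04,0.88,-0.02],
    [1,0.05,0.04,0.88,-0.02]
  ]
}}

```text
time: 2.03
eef_pos: [0.6388, -0.3489, 0.0832]
eef_rot: [179.9, 0.1, 93.8]
force: [0.4, 0.6, 1.4]
width: 0.0855
finger_force: 0.0
```

```bash
python3 -c "
from h import *
print(manip.read_state()['eef_pos'],manip.read_state()['eef_rot']);go((.640,-.344,.042,94))"
```

```text
[ 0.63879075 -0.34885205  0.08317251] [1.79867552e+02 1.20884282e-01 9.38088432e+01]
[0.024 0.007 0.206] turn -0.004
```

{"api": "carry_out", "payload": {
  "series": [
    [1,0.024,0.007,0.1,0],
    [1,0.024,0.007,0.2,0],
    [1,0.024,0.007,0.2,0],
    [0,0.024,0.007,0.2,0],
    [0,0.024,0.007,0.2,0],
    [0,0.024,0.007,0.2,0],
    [0,0.024,0.007,0.2,0],
    [0,0.024,0.007,0.2,0],
    [0,0.024,0.007,0.2,0],
    [0,0.024,0.007,0.2,0]
  ]
}}

```text
time: 2.87
eef_pos: [0.6398, -0.3424, 0.0412]
eef_rot: [179.9, 0.0, 94.0]
force: [-0.9, -0.5, 4.9]
width: 0.0151
finger_force: 60.2
```

Gripped well, but the held grate would block the wrist view of the tray. I'll let go, look at the tray from above first, then come back.

{"api": "carry_out", "payload": {
  "series": [
    [1,0,0,0,0],
    [1,0,0,0,0],
    [1,0,0,0,0],
    [1,0,0,0,0],
    [1,0,0,-0.2,0],
    [1,0,0,-0.4,0],
    [1,0,0,-0.6,0],
    [1,0.1,0.0,-0.8,0],
    [1,0.3,-0.0,-1,0],
    [1,0.5,-0.05,-1,0],
    [1,0.7,-0.1,-1,0],
    [1,0.9,-0.1,-1,0.1],
    [1,1,-0.1,-1,0.2],
    [1,1,-0.1,-1,0.25]
  ]
}}

```text
time: 4.03
eef_pos: [0.6058, -0.1351, 0.2414]
eef_rot: [179.9, -0.2, 83.0]
force: [0.7, 0.6, 1.2]
width: 0.0855
finger_force: 0.0
```

```bash
python3 -c "
from h import *
print(manip.read_state()['eef_pos'],manip.read_state()['eef_rot']);go((.54,.06,.34,83))"
```

```text
[ 0.60576473 -0.13505084  0.24141761] [ 1.79939778e+02 -1.74343227e-01  8.30260296e+01]
[ 0.93  -0.444 -0.491] turn 0.001
```

{"api": "carry_out", "payload": {
  "series": [
    [1,0.15,-0.07,-0.1,0],
    [1,0.3,-0.14,-0.2,0],
    [1,0.45,-0.21,-0.3,0],
    [1,0.6,-0.28,-0.4,0],
    [1,0.75,-0.35,-0.49,0],
    [1,0.93,-0.44,-0.49,0],
    [1,0.93,-0.44,-0.49,0],
    [1,0.93,-0.44,-0.49,0],
    [1,0.93,-0.44,-0.49,0],
    [1,0.93,-0.44,-0.49,0]
  ]
}}

```text
time: 4.87
eef_pos: [0.5421, 0.0502, 0.3378]
eef_rot: [-180.0, 0.0, 82.6]
force: [0.3, -0.2, -0.2]
width: 0.085
finger_force: 0.0
```

Run:
```python
from h import *
a,c=snap('wrist','w2');cv2.imwrite('pics/w2b.png',cv2.resize(a[:,:,::-1],(800,600),interpolation=cv2.INTER_CUBIC))
print(manip.read_state()['eef_pos'],manip.read_state()['eef_rot'],manip.read_state()['joint_vel'].round(1))
```

```text
[0.54217188 0.05018927 0.33779061] [-1.79957406e+02  1.97997764e-02  8.26028679e+01] [ 0.1  0.2 -0.1 -0.1 -0.2 -0.  -0.1]
```

View pics/w2b.png

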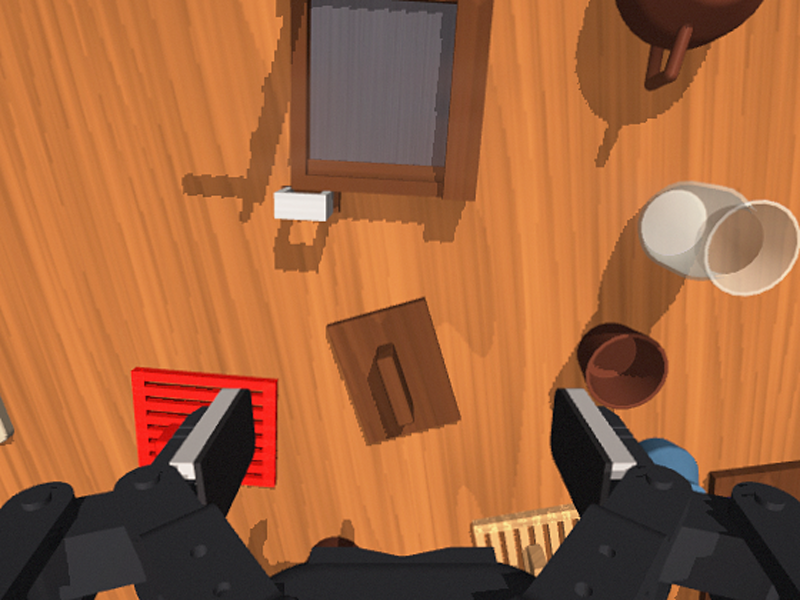

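This wrist view shows only the keeper end of the tray, with the keeper at (303,205) and the lip edge running from (458,0) to (443,198). I'll move 100 mm further for the whole tray.

{"api": "carry_out", "payload": {
  "series": [
    [1,0.15,0,0,0],
    [1,0.35,0,0,0],
    [1,0.5,0,0,0],
    [1,0.5,0,0,0],
    [1,0.5,0,0,0],
    [1,0.5,0,0,0]
  ]
}}

```text
time: 5.42
eef_pos: [0.555, 0.1494, 0.3378]
eef_rot: [-180.0, 0.0, 82.6]
force: [0.5, -0.4, -0.4]
width: 0.0853
finger_force: 0.0
```

Run:
```python
from h import *
a,c=snap('wrist','w3');cv2.imwrite('pics/w3b.png',cv2.resize(a[:,:,::-1],(800,600),interpolation=cv2.INTER_CUBIC))
print(manip.read_state()['eef_pos'],manip.read_state()['eef_rot'],manip.read_state()['joint_vel'].round(1))
```

```text
[0.55507575 0.14893483 0.33791439] [-1.79976091e+02  4.74428674e-02  8.25722087e+01] [ 0.5 -0.5  0.1  0.1 -0.1 -0.1 -0.1]
```

View pics/w3b.png

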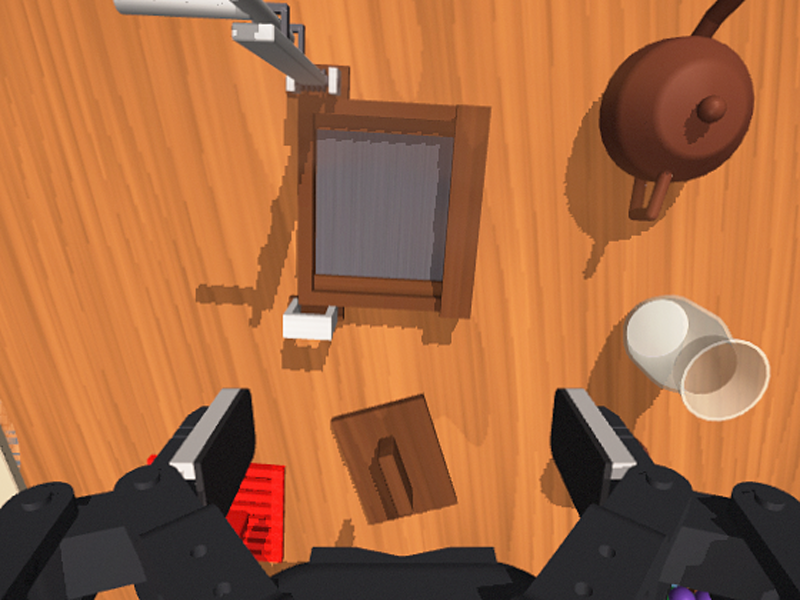

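The full tray is visible. The lip top corners are (457,106), (443,317), (470,319) and (491,107), the keeper top is near (308,326), and the bar end is at (252,32) with the handle rod from (118,5) to (240,12).

Run:
```python
from h import *
from scipy.optimize import least_squares
W,W2,S,D=load('w3'),load('w2'),load('scene0'),load('side0'); f=.7
st=lambda u,v:(280+(u-400)/4,135+v/4); dt=lambda u,v:(163+(u-400)/4,262+(v-300)/4)
g=lambda u,v:(u*f,v*f)
obs=[(W,g(457,106),(49,86,41)),(W,g(443,317),(49,-86,41)),(W,g(470,319),(75,-86,41)),(W,g(491,107),(75,86,41)),
(W,g(308,326),(-62,-96,55.5)),(W,g(298,308),(-75,-86,26)),(W2,g(443,198),(49,-86,41)),(W2,g(475,200),(75,-86,41)),(W2,g(303,206),(-62,-96,55.5)),
(S,st(572,258),(49,-86,41)),(S,st(600,272),(75,-86,41)),(S,st(733,172),(49,86,41)),(S,st(767,186),(75,86,41)),(S,st(452,168),(-62,-96,55.5)),(D,dt(640,308),(75,-86,41)),(D,dt(762,388),(-62,-96,55.5))]
def P(p,X):
    c,s=np.cos(p[2]),np.sin(p[2]);X=np.array(X)/1e3;return np.array([p[0]+c*X[0]-s*X[1],p[1]+s*X[0]+c*X[1],p[3]+X[2]])
def res(p,o): return np.concatenate([proj(c,P(p,X))[0]-uv for c,uv,X in o])
for o in (obs,obs[:9],obs[9:]):
    r=least_squares(res,[.548,.16,-.13,0],args=(o,),loss='soft_l1');print(r.x[:2].round(4),np.degrees(r.x[2]).round(2),'z0',r.x[3].round(4));print(r.fun.reshape(-1,2).round(1).tolist())
    if o is obs[:9]: pass
```

```text
[0.5459 0.1656] -10.3 z0 -0.0025
[[-0.1, -0.6], [-1.9, -0.4], [0.2, -0.8], [-0.3, 0.1], [0.4, 0.6], [1.2, -3.0], [0.1, 1.0], [0.2, 0.8], [-0.8, 0.8], [-1.4, -0.9], [-1.9, -0.1], [2.7, -0.3], [0.8, 0.0], [-0.1, 1.1], [-4.6, -5.9], [-0.3, 0.9]]
[0.546  0.1658] -10.36 z0 -0.0014
[[0.1, -0.9], [-1.9, -0.2], [0.2, -0.6], [0.0, -0.2], [0.2, 0.7], [1.0, -3.0], [0.1, 0.9], [0.3, 0.8], [-1.0, 0.6]]
[0.5415 0.1685] -7.72 z0 -0.0072
[[-0.5, -0.2], [-0.8, 0.5], [1.4, -0.7], [-0.3, -0.5], [-0.4, 2.5], [-5.9, -3.5], [0.1, 2.0]]
```

```bash
python3 -c "
from h import *
go((.60,-.04,.25,90))"
```

```text
[-0.907  0.345  0.44 ] turn -0.165
```

{"api": "carry_out", "payload": {
  "series": [
    [1,-0.2,0.05,0.1,0],
    [1,-0.4,0.1,0.2,-0.05],
    [1,-0.6,0.15,0.3,-0.1],
    [1,-0.8,0.25,0.4,-0.15],
    [1,-1,0.4,0.4,-0.2],
    [1,-1,0.4,0.4,-0.25],
    [1,-1,0.4,0.4,-0.25],
    [1,-1,0.4,0.4,-0.25]
  ]
}}

```text
time: 6.13
eef_pos: [0.6084, -0.0616, 0.2575]
eef_rot: [-179.9, 0.0, 93.6]
force: [0.9, 0.3, 1.3]
width: 0.0855
finger_force: 0.0
```

```bash
python3 -c "
from h import *
print(manip.read_state()['eef_pos'],manip.read_state()['eef_rot']);go((.640,-.25,.2,94),(.640,-.343,.2,94))"
```

```text
[ 0.60842548 -0.06163135  0.25752043] [-1.79929915e+02  2.29406742e-02  9.36292997e+01]
[-0.95   0.098  0.288] turn -0.008
[-1.414  0.069  0.288] turn -0.008
```

{"api": "carry_out", "payload": {
  "series": [
    [1,-0.2,0.03,0,0],
    [1,-0.4,0.06,0.1,0],
    [1,-0.6,0.08,0.2,0],
    [1,-0.8,0.1,0.28,0],
    [1,-1,0.1,0.28,-0.01],
    [1,-1,0.1,0.28,-0.01],
    [1,-1,0.1,0.28,-0.01],
    [1,-1,0.1,0.28,-0.01]
  ]
}}

```text
time: 6.8
eef_pos: [0.6423, -0.2557, 0.2026]
eef_rot: [180.0, -0.0, 94.4]
force: [0.6, 0.2, -0.0]
width: 0.0855
finger_force: 0.0
```

```bash
python3 -c "
from h import *
print(manip.read_state()['eef_pos'],manip.read_state()['eef_rot']);go((.640,-.3434,.042,94))"
```

```text
[ 0.64227172 -0.2556603   0.20264474] [ 1.79974273e+02 -2.59765152e-02  9.43630998e+01]
[-0.437 -0.045  0.803] turn 0.008
```

{"api": "carry_out", "payload": {
  "series": [
    [1,-0.2,-0.02,0,0],
    [1,-0.44,-0.045,0.1,0.01],
    [1,-0.44,-0.045,0.3,0.01],
    [1,-0.44,-0.045,0.5,0.01],
    [1,-0.44,-0.045,0.65,0.01],
    [1,-0.44,-0.045,0.8,0.01],
    [1,-0.44,-0.045,0.8,0.01],
    [1,-0.44,-0.045,0.8,0.01],
    [0,-0.44,-0.045,0.8,0.01],
    [0,-0.44,-0.045,0.8,0.01],
    [0,-0.44,-0.045,0.8,0.01],
    [0,-0.44,-0.045,0.8,0.01],
    [0,-0.44,-0.045,0.8,0.01],
    [0,-0.44,-0.045,0.8,0.01],
    [0,-0.44,-0.045,0.8,0.01]
  ]
}}

```text
time: 8.05
eef_pos: [0.6406, -0.3445, 0.0432]
eef_rot: [179.9, 0.0, 94.0]
force: [-1.1, 1.2, 5.5]
width: 0.0148
finger_force: 60.3
```

```bash
python3 -c "
from h import *
print(manip.read_state()['eef_pos'],manip.read_state()['eef_rot']);go((.6,-.15,.22,84))"
```

```text
[ 0.64056605 -0.34452098  0.04321223] [1.79948721e+02 3.82263515e-02 9.39662136e+01]
[ 0.984 -0.134 -0.885] turn 0.221
```

{"api": "carry_out", "payload": {
  "series": [
    [0,0,0,-0.1,0],
    [0,0,0,-0.25,0],
    [0,0,0,-0.4,0],
    [0,0.05,0,-0.55,0],
    [0,0.15,-0.02,-0.7,0],
    [0,0.3,-0.04,-0.88,0.05],
    [0,0.45,-0.06,-0.88,0.1],
    [0,0.6,-0.08,-0.88,0.15],
    [0,0.75,-0.1,-0.88,0.22],
    [0,0.9,-0.13,-0.88,0.22],
    [0,0.98,-0.13,-0.88,0.22],
    [0,0.98,-0.13,-0.88,0.22],
    [0,0.98,-0.13,-0.88,0.22]
  ]
}}

```text
time: 9.13
eef_pos: [0.6006, -0.1498, 0.2181]
eef_rot: [-180.0, 0.0, 84.2]
force: [-0.1, -1.5, -3.6]
width: 0.015
finger_force: 59.3
```

```bash
python3 -c "
from h import *
print(manip.read_state()['eef_pos'],manip.read_state()['eef_rot'],manip.read_state()['width']);go((.55,.02,.22,79.7))"
```

```text
[ 0.60063037 -0.1497754   0.21813447] [-1.79977782e+02  1.82340693e-02  8.41883439e+01] 0.015030886099642265
[ 0.819 -0.338 -0.009] turn 0.1
```

{"api": "carry_out", "payload": {
  "series": [
    [0,0.15,-0.06,0,0.05],
    [0,0.3,-0.12,0,0.1],
    [0,0.45,-0.18,0,0.1],
    [0,0.6,-0.25,0,0.1],
    [0,0.75,-0.34,0,0.1],
    [0,0.82,-0.34,0,0.1],
    [0,0.82,-0.34,0,0.1],
    [0,0.82,-0.34,0,0.1]
  ]
}}

```text
time: 9.8
eef_pos: [0.5504, 0.0188, 0.2182]
eef_rot: [180.0, 0.0, 79.6]
force: [0.6, -1.1, -3.4]
width: 0.0152
finger_force: 59.7
```

```bash
python3 -c "
from h import *
print(manip.read_state()['eef_pos'],manip.read_state()['eef_rot'],manip.read_state()['width']);go((.530,.1686,.12,79.7))"
```

```text
[0.5503929  0.01875843 0.21819233] [1.79993268e+02 3.03552814e-02 7.95639441e+01] 0.015198411617666826
[ 0.719 -0.236  0.491] turn -0.003
```

{"api": "carry_out", "payload": {
  "series": [
    [0,0.15,-0.05,0,0],
    [0,0.3,-0.1,0,0],
    [0,0.45,-0.15,0,0],
    [0,0.6,-0.2,0,0],
    [0,0.72,-0.236,0.1,0],
    [0,0.72,-0.236,0.3,0],
    [0,0.72,-0.236,0.4,0],
    [0,0.72,-0.236,0.49,0],
    [0,0.72,-0.236,0.49,0],
    [0,0.72,-0.236,0.49,0],
    [0,0.72,-0.236,0.49,0]
  ]
}}

```text
time: 10.72
eef_pos: [0.531, 0.1689, 0.1214]
eef_rot: [179.9, -0.0, 79.5]
force: [0.0, 0.1, -3.2]
width: 0.0151
finger_force: 59.7
```

Run:
```python
from h import *
print(manip.read_state()['eef_pos'],manip.read_state()['eef_rot'],manip.read_state()['width']);go((.530,.1686,.072,79.7))
a,_=snap('side','s2');b,_=snap('wrist','w4');c,_=snap('scene','sc2')
r=lambda im,x,y:cv2.resize(im[y:y+105,x:x+140,::-1],(400,300),interpolation=cv2.INTER_CUBIC)
o=np.vstack([np.hstack([r(a,140,240),r(c,260,90)]),np.hstack([cv2.resize(b[:,:,::-1],(400,300)),np.zeros((300,400,3),np.uint8)])])
cv2.imwrite('pics/c2.png',o)
```

```text
[0.53095261 0.1688711  0.12140695] [ 1.79924746e+02 -2.58712269e-02  7.94655974e+01] 0.015116673892197518
[-0.002 -0.005  0.247] turn -0.005
```

View pics/c2.png

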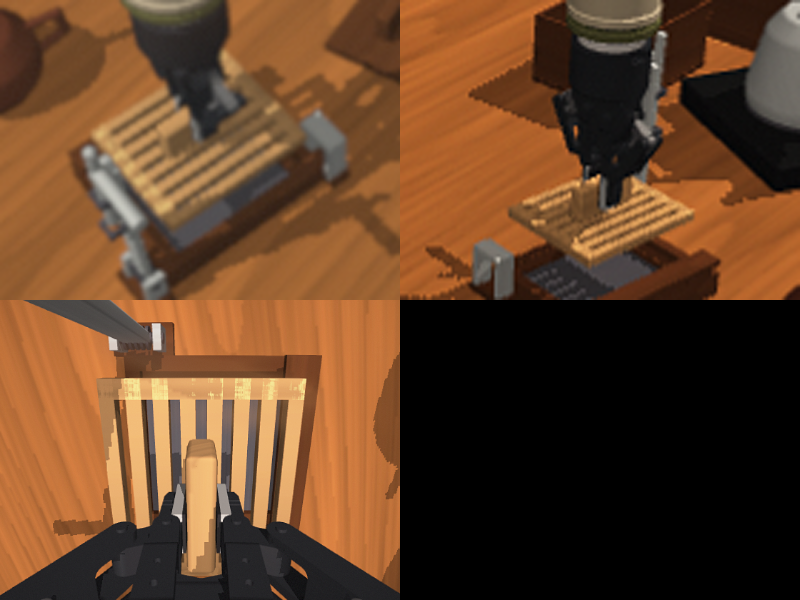

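The grate hangs over the well, parallel to the tray. In the lower-left wrist panel its end edge is at row 378, columns 98–307, and the tray's hinge-side wall edge is near row 356. I'll check both numerically.

Run:
```python
from h import *
W=load('w4');h=lambda u,v:(u*1.4,(v-300)*1.4)
c,s=np.cos(np.radians(-10.3)),np.sin(np.radians(-10.3))
T=lambda P:((np.array([[c,s],[-s,c]])@(P[:2]-[.546,.1657]))*1e3).round(1)
for n,uv,z in [('grate end L',(98,378),.088),('grate end R',(307,378),.088),('bar top far end L',(189,440),.124),('bar far end R',(215,440),.124),('wall outer mid',(230,356),.026),('lip outer corner',(321,355),.041),('lip inner corner',(285,356),.041)]:
    print(n,T(onz(W,h(*uv),z)))
print('tcp',T(manip.read_state()['eef_pos']))
```

```text
grate end L [-73.6  71.9]
grate end R [46.7 71.6]
bar top far end L [-20.1  44.7]
bar far end R [-7.9 44.7]
wall outer mid [ 8.6 86. ]
lip outer corner [74.2 86.4]
lip inner corner [47.5 85.5]
tcp [-15.8   1.1]
```

{"api": "carry_out", "payload": {
  "series": [
    [0,-0.007,-0.023,0,0],
    [0,-0.007,-0.023,0.05,0],
    [0,-0.007,-0.023,0.1,0],
    [0,-0.007,-0.023,0.15,0],
    [0,-0.007,-0.023,0.2,0],
    [0,-0.007,-0.023,0.23,0],
    [0,-0.007,-0.023,0.25,0],
    [0,-0.007,-0.023,0.25,0],
    [0,-0.007,-0.023,0.25,0],
    [0,-0.007,-0.023,0.25,0]
  ]
}}

```text
time: 11.7
eef_pos: [0.5251, 0.1694, 0.0706]
eef_rot: [180.0, -0.0, 79.6]
force: [0.2, -0.0, -3.1]
width: 0.0148
finger_force: 59.8
```

{"api": "carry_out", "payload": {
  "series": [
    [0.4,0,0,0,0],
    [0.4,0,0,0,0],
    [0.4,0,0,0,0],
    [0.4,0,0,0,0],
    [0.4,0,0,0,0],
    [0.4,0,0,0,0]
  ]
}}

```text
time: 12.2
eef_pos: [0.5249, 0.1692, 0.0704]
eef_rot: [180.0, -0.0, 79.6]
force: [0.1, -0.5, 0.0]
width: 0.034
finger_force: 0.0
```

Run:
```python
from h import *
s=manip.read_state();print(s['eef_pos'],s['eef_rot'],s['width'],s['force'])
a,_=snap('side','s3');b,_=snap('wrist','w5');c,_=snap('scene','sc3')
r=lambda im,x,y:cv2.resize(im[y:y+105,x:x+140,::-1],(400,300),interpolation=cv2.INTER_CUBIC)
o=np.vstack([np.hstack([r(a,140,240),r(c,260,120)]),np.hstack([cv2.resize(b[:,:,::-1],(400,300)),np.zeros((300,400,3),np.uint8)])])
cv2.imwrite('pics/c3.png',o)
```

```text
[0.52494353 0.16922854 0.07041778] [ 1.79983520e+02 -1.88915161e-04  7.95733401e+01] 0.03404917991296234 [ 0.12090807 -0.49169215  0.03702343]
```

View pics/c3.png

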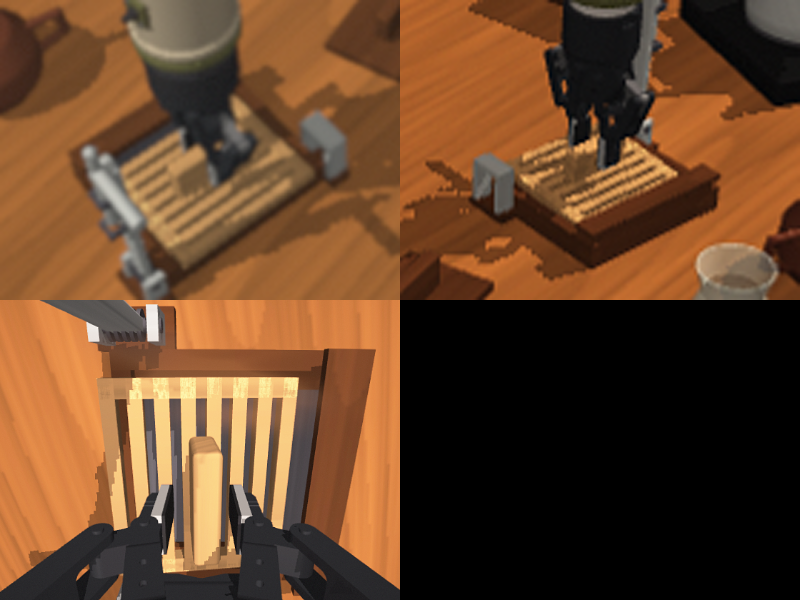

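The grate now leans as planned, with its near edge on the near wall and its far edge down inside just short of the lip (lower-left panel). I'll push it under the lip with narrowed fingers.

{"api": "carry_out", "payload": {
  "series": [
    [0.28,0,0,0.02,0],
    [0.28,0,0,0.04,0],
    [0.28,0,0,0.04,0],
    [0.28,0,0.02,0.04,0],
    [0.28,0,0.04,0.04,0],
    [0.28,0,0.055,0.04,0],
    [0.28,0,0.07,0.04,0],
    [0.28,0,0.08,0.04,0],
    [0.28,0,0.09,0.04,0],
    [0.28,0,0.1,0.04,0],
    [0.28,0,0.1,0.04,0],
    [0.28,0,0.1,0.04,0]
  ]
}}

```text
time: 13.35
eef_pos: [0.5449, 0.1656, 0.0624]
eef_rot: [180.0, -0.0, 79.6]
force: [0.2, -0.8, 0.3]
width: 0.0237
finger_force: 0.0
```

Run:
```python
from h import *
s=manip.read_state();print(s['eef_pos'],s['width'],s['force'])
c,sn=np.cos(np.radians(-10.3)),np.sin(np.radians(-10.3))
print(np.array([[c,sn],[-sn,c]])@(s['eef_pos'][:2]-[.546,.1657]))
b,_=snap('wrist','w6')
# grate left-end band: find yellowish mask extents along rows of the far(y+) end
hsv=cv2.cvtColor(b,cv2.COLOR_RGB2HSV);m=cv2.inRange(hsv,(14,60,150),(30,200,255));m[:90]=0;m[210:]=0
u,v=np.where(m.T);
for row in range(100,210,15):
    k=np.where(m[row])[0];print(row,k.min() if len(k) else None,k.max() if len(k) else None)
```

```text
[0.54485879 0.16561601 0.06243649] 0.023718999396124416 [ 0.19087791 -0.76634897  0.34691128]
[-0.0011078  -0.00028668]
100 36 489
115 40 487
130 48 486
145 49 524
160 59 529
175 64 523
190 73 523
205 84 495
```

{"api": "carry_out", "payload": {
  "series": [
    [0.28,0,0.008,0,0],
    [0.28,0,0.016,0,0],
    [0.28,0,0.022,0,0],
    [0.28,0,0.022,0,0],
    [0.28,0,0.022,0,0]
  ]
}}

```text
time: 13.82
eef_pos: [0.5491, 0.1648, 0.0623]
eef_rot: [180.0, -0.0, 79.6]
force: [-0.1, -0.4, -0.4]
width: 0.0241
finger_force: 0.2
```

Run:
```python
from h import *
s=manip.read_state();print(s['eef_pos'],s['width'],s['force'])
a,_=snap('side','s4');b,_=snap('wrist','w7');c,_=snap('scene','sc4')
r=lambda im,x,y:cv2.resize(im[y:y+105,x:x+140,::-1],(400,300),interpolation=cv2.INTER_CUBIC)
o=np.vstack([np.hstack([r(a,140,240),r(c,260,120)]),np.hstack([cv2.resize(b[:,:,::-1],(400,300)),r(b,50,80)])])
cv2.imwrite('pics/c4.png',o)
```

```text
[0.54905748 0.16482805 0.06233072] 0.024103984034205574 [-0.13732813 -0.37201957 -0.37745109]
```

View pics/c4.png

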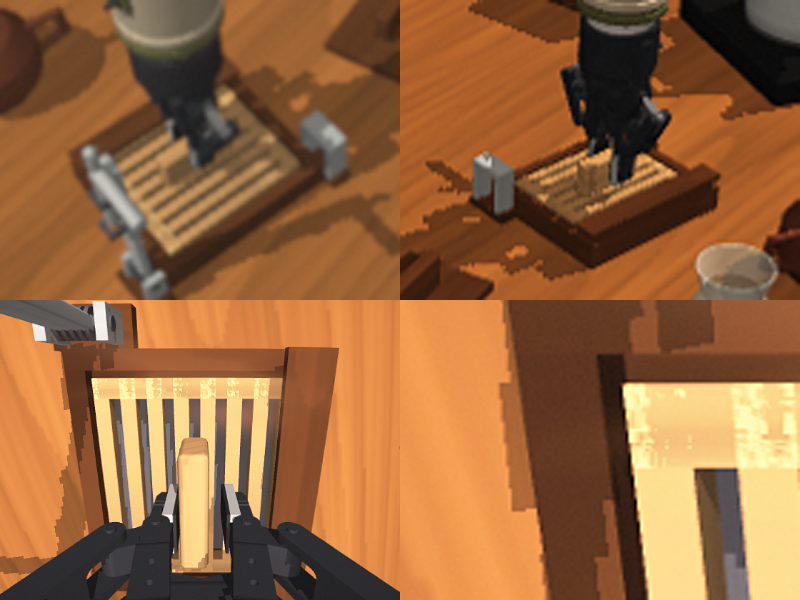

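The grate has dropped in: its near corner sits inside the near wall, at crop (625,385), and the far edge is under the lip. A numeric check is next, plus the route to the handle.

Run:
```python
from h import *
W=load('w7')
c,s=np.cos(np.radians(-10.3)),np.sin(np.radians(-10.3))
A=np.array([[c,s],[-s,c]])
T=lambda P:((A@(P[:2]-[.546,.1657]))*1e3).round(1)
f=lambda u,v:(50+(u-400)/2.857,80+(v-300)/2.857)
for z in(.026,.036): print('grate corner',T(onz(W,f(625,385),z)))
print('wall inner corner z26',T(onz(W,f(600,353),.026)),'lip inner end',T(onz(W,(287*1.4,48*1.4),.041)))
print('tcp',T(manip.read_state()['eef_pos']))
# handle from scene0/side0 : upright prediction
U=lambda x,y,z:np.append(A.T@np.array([x,y])/1e3+[.546,.1657],z/1e3)
th=1.6;d=np.array([-np.cos(th),np.sin(th)]);n=np.array([np.sin(th),np.cos(th)])
for q in(0,11,22):
    yz=np.array([98,32])+d*(150+q)+n*11
    X=[U(x,*yz) for x in(-62,-102,-122)]
    print(q,yz.round(1),X[1].round(4),[proj(load(k),X).round(1).tolist() for k in('scene0','side0','w3')])
go((.549,.165,.2,79.7))
```

```text
grate corner [-59.9  70.4]
grate corner [-55.8  70.8]
wall inner corner z26 [-63.   74.9] lip inner end [48.  85.9]
tcp [ 3.1 -0.4]
0 [113.4 181.6] [0.4659 0.2955 0.1816] [[[349.9, 116.1], [340.2, 111.3], [335.5, 109.0]], [[175.9, 303.0], [186.3, 315.4], [191.7, 321.8]], [[183.5, 11.7], [125.9, 9.2], [97.4, 8.0]]]
11 [113.7 192.6] [0.466  0.2958 0.1926] [[[350.3, 112.5], [340.6, 107.8], [335.9, 105.5]], [[174.9, 300.2], [185.4, 312.7], [190.9, 319.1]], [[179.2, 7.6], [119.1, 5.0], [89.3, 3.8]]]
22 [114.  203.6] [0.466  0.2961 0.2036] [[[350.7, 108.9], [341.0, 104.2], [336.2, 101.9]], [[174.0, 297.5], [184.6, 310.0], [190.1, 316.4]], [[174.5, 3.1], [111.6, 0.4], [80.5, -0.8]]]
[ 0.001 -0.    -0.688] turn -0.003
```

The grate is seated: its centre is at about (0, 0.4) mm and its corner matches a 26 mm top height. Next I let go, rise and go to the handle, which the pictures put at roughly 15 mm out.

{"api": "carry_out", "payload": {
  "series": [
    [0.7,0,-0.01,0,0],
    [0.7,0,-0.01,0,0],
    [0.8,0,-0.01,0,0],
    [0.8,0,-0.01,-0.15,0],
    [0.8,0,-0.01,-0.3,0],
    [1,0,-0.01,-0.5,0],
    [1,0,-0.01,-0.7,0],
    [1,0,-0.01,-0.9,-0.1],
    [1,0,-0.01,-1,-0.25],
    [1,0,-0.01,-1,-0.4],
    [1,0,-0.01,-1,-0.55],
    [1,0,-0.01,-1,-0.7],
    [1,0,-0.01,-1,-0.85],
    [1,0,-0.01,-1,-1],
    [1,0,-0.01,-1,-1]
  ]
}}

```text
time: 15.22
eef_pos: [0.5469, 0.1651, 0.2623]
eef_rot: [180.0, 0.0, 124.9]
force: [0.4, -0.2, -0.5]
width: 0.0854
finger_force: 0.0
```

Run:
```python
from h import *
print(manip.read_state()['eef_pos'],manip.read_state()['eef_rot']);go((.48,.24,.33,169.7))
```

```text
[0.54691272 0.16507309 0.26229853] [1.79997647e+02 8.52458507e-03 1.24891539e+02]
[ 0.499 -0.06  -0.339] turn -0.996
```

{"api": "carry_out", "payload": {
  "series": [
    [1,0.0,0,-0.2,-0.15],
    [1,0.1,-0.02,-0.34,-0.3],
    [1,0.3,-0.04,-0.34,-0.45],
    [1,0.4,-0.06,-0.34,-0.6],
    [1,0.5,-0.06,-0.34,-0.75],
    [1,0.5,-0.06,-0.34,-0.9],
    [1,0.5,-0.06,-0.34,-1],
    [1,0.5,-0.06,-0.34,-1],
    [1,0.5,-0.06,-0.34,-1]
  ]
}}

```text
time: 15.97
eef_pos: [0.4803, 0.2406, 0.3303]
eef_rot: [-180.0, 0.0, 169.2]
force: [-0.0, -0.5, 1.0]
width: 0.0854
finger_force: 0.0
```

Run:
```python
from h import *
print(manip.read_state()['eef_pos'],manip.read_state()['eef_rot']);go((.466,.296,.32,169.7))
a,_=snap('wrist','w8');b,_=snap('scene','sc5');d,_=snap('side','s5')
r=lambda im,x,y:cv2.resize(im[y:y+105,x:x+140,::-1],(400,300),interpolation=cv2.INTER_CUBIC)
cv2.imwrite('pics/c5.png',np.vstack([np.hstack([cv2.resize(a[:,:,::-1],(400,300)),r(a,140,150)]),np.hstack([r(d,140,240),r(b,260,90)])]))
```

```text
[0.48032382 0.24056315 0.33028742] [-1.79993207e+02  6.32090541e-03  1.69248170e+02]
[0.122 0.259 0.051] turn -0.01
```

View pics/c5.png

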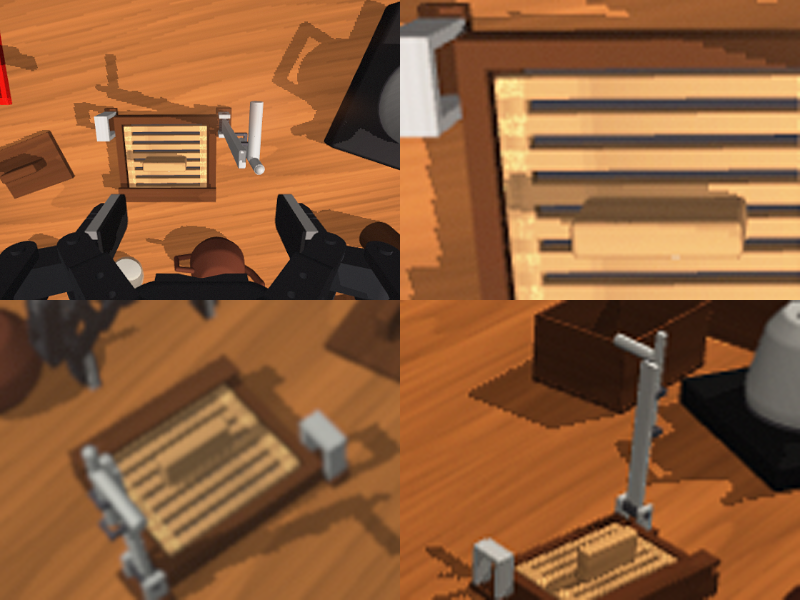

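The grate is lying in the tray. The handle rod shows in the wrist panel from (258,102) to (256,160), and its tip in the scene panel is at (617,338). I'll locate it from both views.

Run:
```python
from h import *
W,S=load('w8'),load('sc5')
c,s=np.cos(np.radians(-10.3)),np.sin(np.radians(-10.3));A=np.array([[c,s],[-s,c]])
T=lambda P:np.append((A@(P[:2]-[.546,.1657]))*1e3,P[2]*1e3).round(1)
x,e=tri((W,(257.5*1.4,104*1.4)),(S,(260+217/2.857,90+39/2.857)));print('tip',T(x),e)
for uv in[(257.5,102),(256.5,150)]: print(T(onz(W,(uv[0]*1.4,uv[1]*1.4),.2)))
U=lambda x,y,z:np.append(A.T@np.array([x,y])/1e3+[.546,.1657],z/1e3)
print(U(-102,113.5,200)); go((*U(-102,113.5,0)[:2],.32,169.7))
```

```text
tip [-121.   115.2  198.7] [np.float64(0.0020278292348875258), np.float64(0.002027829234887669)]
[-121.8  116.4  200. ]
[-73.2 118.3 200. ]
[0.46593778 0.29560878 0.2       ]
[0.122 0.257 0.051] turn -0.008
```

{"api": "carry_out", "payload": {
  "series": [
    [1,0.06,0.13,0,0],
    [1,0.12,0.265,0,-0.01],
    [1,0.12,0.265,0.1,-0.01],
    [1,0.12,0.265,0.25,-0.01],
    [1,0.12,0.265,0.4,-0.01],
    [1,0.12,0.265,0.55,-0.01],
    [1,0.12,0.265,0.625,-0.01],
    [1,0.12,0.265,0.625,-0.01],
    [1,0.12,0.265,0.625,-0.01],
    [0,0.12,0.265,0.625,-0.01],
    [0,0.12,0.265,0.625,-0.01],
    [0,0.12,0.265,0.625,-0.01],
    [0,0.12,0.265,0.625,-0.01],
    [0,0.12,0.265,0.625,-0.01],
    [0,0.12,0.265,0.625,-0.01],
    [0,0.12,0.265,0.625,-0.01]
  ]
}}

```text
time: 17.45
eef_pos: [0.4664, 0.2974, 0.2056]
eef_rot: [180.0, 0.0, 170.0]
force: [0.3, 1.2, 2.0]
width: 0.0113
finger_force: 58.4
```

Run:
```python
from h import *
s=manip.read_state();print(s['eef_pos'],s['eef_rot'],s['width'],s['force'],s['qpos'].round(0))
c,sn=np.cos(np.radians(-10.3)),np.sin(np.radians(-10.3));A=np.array([[c,sn],[-sn,c]]);print(A@(s['eef_pos'][:2]-[.546,.1657])*1e3)
```

```text
[0.46638902 0.29737308 0.20556886] [1.79974175e+02 2.64293313e-02 1.70017548e+02] 0.011298198464536231 [0.29327195 1.17220657 1.9722498 ] [  6.  19. -52.  97.  16.  72.  31.]
[-101.87149334  115.3165518 ]
```

{"api": "carry_out", "payload": {
  "series": [
    [0,0,0,0.02,0],
    [0,0,0,0.04,0],
    [0,0,0,0.06,0],
    [0,0,0,0.075,0],
    [0,0,0,0.085,0],
    [0,0,0,0.085,0],
    [0,0,0,0.085,0]
  ]
}}

```text
time: 18.03
eef_pos: [0.4663, 0.2972, 0.1884]
eef_rot: [-180.0, 0.0, 170.0]
force: [-0.2, -1.0, 5.0]
width: 0.0109
finger_force: 58.8
```

{"api": "carry_out", "payload": {
  "series": [
    [0,0,0,0.01,0],
    [0,0,0,0.01,0],
    [0,0,0,0.02,0],
    [0,0,0,0.02,0],
    [0,0,0,0.02,0]
  ]
}}

```text
time: 18.45
eef_pos: [0.4664, 0.2983, 0.1876]
eef_rot: [180.0, 0.1, 170.1]
force: [-11.4, -5.9, 33.8]
width: 0.0111
finger_force: 62.0
```

The bolt is hard back against its stop, with an upward reaction of 34 N. Next I compute the closing arc.

```bash
cat > arc.py <<'E'
from h import *
def H(th,q=1.0): 
    d=np.array([-np.cos(th),np.sin(th)]);n=np.array([np.sin(th),np.cos(th)])
    return np.array([98,32])+d*(150+q)+n*11
c,s=np.cos(np.radians(-10.3)),np.sin(np.radians(-10.3));A=np.array([[c,s],[-s,c]])
T=lambda P:np.append((A@(P[:2]-[.546,.1657]))*1e3,P[2]*1e3).round(1)
E
python3 - <<'E'
from arc import *
cmd=np.array([115.3,184.4])
for th in np.linspace(1.6,0,13):
    t=H(th)+[2,6.2]; d=(t-cmd)/200; print(round(th,2),t.round(1),'row y %.3f z %.3f'%(d[0],-d[1]))
W=load('w2');f=.7
for uv in[(133,370),(277,380),(275,488)]:print('red',T(onz(W,(uv[0]*f,uv[1]*f),.01)))
for uv in[(328,325),(425,298),(370,445)]:print('board',T(onz(W,(uv[0]*f,uv[1]*f),.01)))
E
```

```text
1.6 [115.4 188.8] row y 0.001 z -0.022
1.47 [ 95.2 189.5] row y -0.100 z -0.026
1.33 [ 75.2 187.6] row y -0.201 z -0.016
1.2 [ 55.5 182.9] row y -0.299 z 0.007
1.07 [ 36.7 175.7] row y -0.393 z 0.043
0.93 [ 19.  166.1] row y -0.482 z 0.092
0.8 [  2.7 154.2] row y -0.563 z 0.151
0.67 [-11.9 140.2] row y -0.636 z 0.221
0.53 [-24.4 124.4] row y -0.699 z 0.300
0.4 [-34.8 107.1] row y -0.750 z 0.386
0.27 [-42.8  88.6] row y -0.790 z 0.479
0.13 [-48.2  69.2] row y -0.817 z 0.576
0.0 [-51.   49.2] row y -0.832 z 0.676
red [-234.4 -266.5   10. ]
red [ -95.2 -269.2   10. ]
red [-100.4 -394.1   10. ]
board [ -46.5 -210.    10. ]
board [  41.5 -179.1   10. ]
board [  -3.4 -336.7   10. ]
```

{"api": "carry_out", "payload": {
  "series": [
    [0,0,0,-0.02,0],
    [0,0,-0.05,-0.025,0],
    [0,0,-0.1,-0.026,0],
    [0,0,-0.15,-0.022,0],
    [0,0,-0.2,-0.016,0],
    [0,0,-0.25,-0.005,0],
    [0,0,-0.3,0.007,0],
    [0,0,-0.347,0.024,0],
    [0,0,-0.393,0.043,0],
    [0,0,-0.438,0.066,0],
    [0,0,-0.482,0.092,0],
    [0,0,-0.523,0.12,0],
    [0,0,-0.563,0.151,0],
    [0,0,-0.563,0.151,0],
    [0,0,-0.563,0.151,0]
  ]
}}

```text
time: 19.7
eef_pos: [0.4459, 0.1858, 0.1536]
eef_rot: [-180.0, -0.1, 170.0]
force: [-3.4, 3.6, 5.4]
width: 0.0113
finger_force: 61.6
```

Run:
```python
from arc import *
st=manip.read_state();print(T(st['eef_pos']),st['eef_rot'],st['force'],st['width'])
b,cc=snap('scene','sc6')
cv2.imwrite('pics/c6.png',cv2.resize(b[90:210,250:410,::-1],(800,600),interpolation=cv2.INTER_CUBIC))
U=lambda x,y,z:np.append(A.T@np.array([x,y])/1e3+[.546,.1657],z/1e3)
for th in(.6,.8,1.0):
    for q in(0,10): print(th,q,((proj(cc,[U(-122,*H(th,q)),U(-62,*H(th,q+26))])-[250,90])*5).round(0).tolist())
```

```text
[-102.1    1.8  153.6] [-1.79976024e+02 -9.20807727e-02  1.69987575e+02] [-3.42506981  3.58590594  5.35744734] 0.011324544578487134
0.6 0 [[253.0, 246.0], [294.0, 275.0]]
0.6 10 [[242.0, 242.0], [283.0, 270.0]]
0.8 0 [[282.0, 202.0], [329.0, 221.0]]
0.8 10 [[273.0, 195.0], [320.0, 213.0]]
1.0 0 [[315.0, 163.0], [369.0, 174.0]]
1.0 10 [[309.0, 153.0], [363.0, 163.0]]
```

View pics/c6.png

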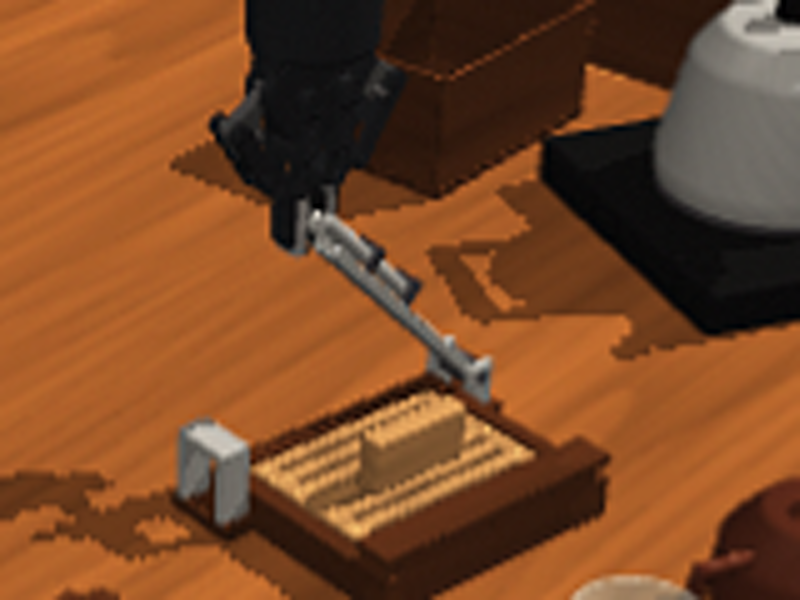

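The bar follows the swing at about 0.8 rad, with the nose near (312,225). That was my eleventh picture, one past the limit of ten, so I won't view any more and will work from numbers. Continuing the arc down.

{"api": "carry_out", "payload": {
  "series": [
    [0,0,-0.037,0.034,0],
    [0,0,-0.073,0.07,0],
    [0,0,-0.105,0.109,0],
    [0,0,-0.136,0.149,0],
    [0,0,-0.163,0.191,0],
    [0,0,-0.187,0.235,0],
    [0,0,-0.208,0.281,0],
    [0,0,-0.227,0.328,0],
    [0,0,-0.242,0.376,0],
    [0,0,-0.254,0.425,0],
    [0,0,-0.262,0.475,0],
    [0,0,-0.269,0.525,0],
    [0,0,-0.269,0.525,0],
    [0,0,-0.269,0.525,0],
    [0,0,-0.269,0.525,0]
  ]
}}

```text
time: 21.0
eef_pos: [0.436, 0.1323, 0.0486]
eef_rot: [-179.9, -0.2, 170.0]
force: [-6.6, 0.4, 7.8]
width: 0.0107
finger_force: 69.1
```

Run:
```python
from arc import *
st=manip.read_state();print(T(st['eef_pos']),st['force'],st['width'])
```

```text
[-102.2  -52.6   48.6] [-6.564158    0.42714266  7.80892183] 0.010723431707138995
```

{"api": "carry_out", "payload": {
  "series": [
    [0,0,0,0.01,0],
    [0,0,0,0.01,0],
    [0,0,0,0.02,0],
    [0,0,0,0.02,0],
    [0,0,0,0.02,0]
  ]
}}

```text
time: 21.42
eef_pos: [0.436, 0.1321, 0.0445]
eef_rot: [-179.9, -0.1, 170.0]
force: [-4.7, 0.8, 4.3]
width: 0.0111
finger_force: 69.9
```

{"api": "carry_out", "payload": {
  "series": [
    [0,0,0,0.01,0],
    [0,0,0,0.01,0],
    [0,0,0,0.02,0],
    [0,0,0,0.02,0],
    [0,0,0,0.02,0]
  ]
}}

```text
time: 21.83
eef_pos: [0.4361, 0.1321, 0.0409]
eef_rot: [-179.8, -0.1, 170.0]
force: [-8.8, -1.1, 12.8]
width: 0.011
finger_force: 70.7
```

{"api": "carry_out", "payload": {
  "series": [
    [0,0,0,0.01,0],
    [0,0,0,0.01,0],
    [0,0,0,0.01,0]
  ]
}}

```text
time: 22.08
eef_pos: [0.4364, 0.133, 0.04]
eef_rot: [-179.9, -0.1, 170.0]
force: [-14.6, 0.2, 29.8]
width: 0.0105
finger_force: 72.4
```

Run:
```python
from arc import *
b,cc=snap('scene','sc7');im=b.astype(int)
U=lambda x,y,z:np.append(A.T@np.array([x,y])/1e3+[.546,.1657],z/1e3)
# bar's far-x lower edge (x=-52): at several distances, sample pixels vertically and print grayness
sat=im.max(2)-im.min(2)
for r in(60,90,120,145):
    a=[proj(cc,U(-52,98-r*np.cos(t)-h*0,32+r*np.sin(t)+h))[0] for t in(0,) for h in(-4,4)]
    u=int(round(a[0][0]));print('r',r,'pred edge low/high v',a[0].round(1),a[1].round(1))
    v0=int(a[1][1])-14;print(v0,[(int(sat[v,u]),int(im[v,u].sum()//3)) for v in range(v0,v0+26)])
```

```text
r 60 pred edge low/high v [329.6 171.6] [329.8 169.3]
155 [(130, 102), (130, 101), (126, 99), (127, 100), (132, 105), (138, 110), (143, 113), (145, 114), (151, 111), (102, 141), (31, 182), (13, 194), (16, 194), (18, 200), (13, 151), (3, 103), (106, 147), (104, 113), (117, 135), (133, 158), (134, 163), (135, 164), (103, 117), (74, 84), (80, 91), (78, 87)]
r 90 pred edge low/high v [322.1 175. ] [322.3 172.7]
158 [(133, 105), (130, 103), (128, 102), (128, 101), (128, 101), (127, 101), (126, 101), (137, 107), (125, 107), (46, 87), (4, 48), (2, 31), (3, 29), (3, 26), (8, 105), (9, 119), (29, 99), (91, 112), (86, 95), (65, 72), (76, 86), (70, 79), (62, 69), (62, 71), (66, 74), (69, 77)]
r 120 pred edge low/high v [314.5 178.4] [314.6 176. ]
162 [(134, 103), (136, 106), (132, 103), (129, 102), (130, 102), (131, 103), (131, 101), (133, 92), (30, 180), (12, 220), (15, 183), (11, 111), (9, 99), (16, 172), (12, 170), (6, 120), (40, 88), (69, 76), (78, 85), (114, 133), (129, 156), (94, 105), (89, 98), (124, 147), (133, 162), (104, 118)]
r 145 pred edge low/high v [308.  181.2] [308.1 178.9]
164 [(139, 110), (136, 108), (132, 106), (133, 105), (132, 104), (136, 106), (75, 92), (9, 76), (5, 50), (5, 81), (10, 114), (10, 105), (8, 87), (15, 171), (16, 177), (11, 128), (3, 100), (89, 129), (99, 106), (91, 102), (123, 144), (130, 154), (127, 152), (123, 148), (122, 148), (93, 108)]
```

The bar's lower edge follows the predicted flat line, slightly below it at the hinge-far end, and the force is now stiff at 30 N. So it is down on its stop. I'll ease off a little and slide the bolt out.

{"api": "carry_out", "payload": {
  "series": [
    [0,0,0,-0.004,0],
    [0,0,-0.01,-0.004,0],
    [0,0,-0.025,-0.004,0],
    [0,0,-0.04,-0.004,0],
    [0,0,-0.055,-0.004,0],
    [0,0,-0.07,-0.004,0],
    [0,0,-0.085,-0.004,0],
    [0,0,-0.095,-0.004,0],
    [0,0,-0.1,-0.004,0],
    [0,0,-0.1,-0.004,0]
  ]
}}

```text
time: 22.97
eef_pos: [0.4328, 0.1135, 0.0403]
eef_rot: [-179.9, -0.1, 170.0]
force: [-11.5, 2.7, 19.5]
width: 0.0114
finger_force: 71.4
```

Run:
```python
from arc import *
st=manip.read_state();print(T(st['eef_pos']),st['force'],st['width'])
```

```text
[-102.1  -71.6   40.3] [-11.5359807    2.69047971  19.53156654] 0.011378084486641522
```

{"api": "carry_out", "payload": {
  "series": [
    [0,0,-0.01,0,0],
    [0,0,-0.01,0,0],
    [0,0,-0.02,0,0],
    [0,0,-0.02,0,0],
    [0,0,-0.02,0,0]
  ]
}}

```text
time: 23.38
eef_pos: [0.4326, 0.1118, 0.0405]
eef_rot: [179.9, -0.0, 170.1]
force: [-8.5, 11.7, 14.9]
width: 0.011
finger_force: 70.9
```

{"api": "carry_out", "payload": {
  "series": [
    [0,0,-0.01,0,0],
    [0,0,-0.015,0,0],
    [0,0,-0.015,0,0],
    [0,0,-0.015,0,0]
  ]
}}

```text
time: 23.72
eef_pos: [0.4327, 0.1115, 0.0408]
eef_rot: [179.6, 0.0, 170.2]
force: [-5.8, 23.9, 8.0]
width: 0.0112
finger_force: 70.4
```

Run:
```python
from arc import *
st=manip.read_state();print(T(st['eef_pos']),st['force'],st['width'])
b,cc=snap('scene','sc8')
U=lambda x,y,z:np.append(A.T@np.array([x,y])/1e3+[.546,.1657],z/1e3)
for q in(0,18,22):print(q,proj(cc,[U(-122,98-150-q,43),U(-62,98-176-q,43)]).round(1).tolist())
```

```text
[-101.8  -73.6   40.8] [-5.82149816 23.91371236  7.95693615] 0.011225718762795179
0 [[291.4, 167.4], [297.7, 179.0]]
18 [[286.7, 169.4], [292.9, 181.1]]
22 [[285.6, 169.8], [291.8, 181.5]]
```

{"api": "carry_out", "payload": {
  "series": [
    [0,0,0.015,0,0],
    [0,0,0.015,-0.01,0],
    [0,0,0.015,-0.02,0],
    [0,0,0.015,-0.03,0],
    [0,0,0.015,-0.035,0],
    [0,0,0.015,-0.035,0]
  ]
}}

```text
time: 24.27
eef_pos: [0.4324, 0.1121, 0.0457]
eef_rot: [179.7, -0.0, 170.2]
force: [8.6, 18.4, -24.4]
width: 0.0109
finger_force: 67.0
```

Run:
```python
from arc import *
st=manip.read_state();print(T(st['eef_pos']),st['force'],st['width'])
```

```text
[-102.2  -73.1   45.7] [  8.56150976  18.41303297 -24.43423533] 0.010865419829291912
```

With the handle lifted, the keeper resists with 24 N, so the bar is latched. I'll ease off, open and leave.

{"api": "carry_out", "payload": {
  "series": [
    [0,0,0.01,0.015,0],
    [0,0,0.01,0.015,0],
    [0.4,0,0.01,0.015,0],
    [0.4,0,0.01,0.015,0],
    [0.4,0,0.01,0.015,0],
    [0.4,0,0.01,0.015,0],
    [0.4,0,0.01,0.015,0],
    [0.4,0,0.01,-0.05,0],
    [0.4,0,0.01,-0.15,0],
    [0.4,0,0.01,-0.3,0],
    [0.4,0,0.01,-0.5,0],
    [0.4,0,0.01,-0.7,0],
    [0.4,0,0.01,-0.9,0],
    [0.4,0,0.01,-1,0],
    [0.4,0,0.01,-1,0],
    [0.4,0,0.01,-1,0]
  ]
}}

```text
time: 25.6
eef_pos: [0.4342, 0.1114, 0.2479]
eef_rot: [-180.0, 0.2, 170.0]
force: [-0.4, -0.2, -0.6]
width: 0.0342
finger_force: 0.0
```

Run:
```python
from arc import *
b,cc=snap('scene','sc9');b0=cv2.imread('pics/sc8.png')[:,:,::-1].astype(int);im=b.astype(int)
U=lambda x,y,z:np.append(A.T@np.array([x,y])/1e3+[.546,.1657],z/1e3)
sat=im.max(2)-im.min(2)
print(manip.read_state()['force'])
for r in(60,90,120,145):
    a=[proj(cc,U(-52,98-r,32+h))[0] for h in(-4,4)];u=int(round(a[0][0]));v0=int(a[1][1])-10
    print(r,a[0].round(1),v0,[int(sat[v,u]) for v in range(v0,v0+18)])
# handle: grey pixels near its expected place
p=proj(cc,[U(-122,-74,43)])[0];print('handle tip pred q=22',p.round(1))
m=sat[155:180,270:310]<45
for i,row in enumerate(m):print(155+i,''.join('#' if x else '.' for x in row))
```

```text
[-0.74271889  0.07813763 -0.55215589]
60 [329.6 171.6] 159 [131, 139, 141, 145, 150, 101, 30, 15, 16, 17, 13, 31, 117, 102, 119, 132, 135, 135]
90 [322.1 175. ] 162 [127, 127, 128, 140, 78, 12, 2, 3, 3, 2, 7, 5, 52, 101, 83, 62, 76, 70]
120 [314.5 178.4] 166 [130, 131, 133, 91, 25, 15, 11, 10, 16, 15, 10, 28, 110, 99, 75, 115, 129, 93]
145 [308.  181.2] 168 [136, 71, 7, 3, 6, 10, 9, 9, 16, 17, 12, 3, 53, 101, 85, 92, 122, 129]
handle tip pred q=22 [285.6 169.8]
155 ........................................
156 ........................................
157 ........................................
158 ........................................
159 ........................................
160 ........................................
161 ........................................
162 ........................................
163 ........................................
164 ........................................
165 ........................................
166 ........................................
167 ........................................
168 ...............###......................
169 ..............#####.....................
170 ..............#######................###
171 ...............#######..............####
172 .................#######............####
173 ..................########.........#####
174 ..................#########......#######
175 ................#############.##########
176 ................########################
177 ................########################
178 ................########################
179 ................########################
```

The bar stays flat with nothing touching it, and the handle tip at (285.5,169.5) matches the bolt fully out. I'll hand in.

```bash
python3 -c "
from workcell import manip
print(manip.job_done())"
```

```text
the job is handed in; nothing more can be done
None
```

The job is handed in at about 26 s: the grate is hooked under the lip and lying flat, and the bar is latched shut with its bolt fully out; I never touched the board or teaware, but I viewed 11 pictures, one over the limit of 10.

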